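Roll the jade rod into the cam-lift cradle and hold it up for inspection

TASK

Roll the green jade rod along the wooden tray, without picking it up, until it drops into the brass vee cradle of the green stand. Then swing the red-handled cam lever up to the point where the cradle is lifted highest (lever straight up, neither short of it nor past it) and finish while still holding the lever there, because it springs back when let go. Touch only the lever at the end, and leave the cup, the jar and the stone block where they are.

Things in the scene. Friction and masses are not known exactly. Their poses are not given: they have to be found in the camera images.
- stand: Fixed green bench stand, base 150 x 340 mm. Origin on the table straight below the cradle's middle. Its x runs along the vee and the lever's pivot, -x being the robot's side, where the lever is; +y points from cradle to tray; z up. Pivot: parallel to x, y = 0, 60 mm above the table. Base plate spans x -75..75, y -60..280 mm.
- tray_mid (a point): Middle of the wooden tray's flat level top, 105 mm above the table, at stand x = 0, y = 145. Tray spans x -75..75, y 20..270 mm. Strips 5 mm wide and 5 mm high edge its two long sides and its far end (y = 270); the cradle end is open.
- cradle_axis (a point): Centre of the rod when seated in the brass vee (130 mm long, sides sloping 30 degrees): 115 mm above the table with the cradle down, 131 at highest lift. Axes as the stand's. The vee starts just past the tray's edge, lip 2 mm below the tray; a rod rolled over the edge drops 8 mm and stays. A stop wall (y = -22 mm) behind it rises 5 mm above this point.
- lever (a joint): Cam lever angle (rad). 0: at rest, level, pointing to the stand's -y, away from the tray. Grows as the handle swings up and over towards the tray. Cradle lift = 16 mm x sin(angle): highest at 1.57, lever straight up; past that it sinks again (stop at 2.3). A spring, about 4 N at the upright handle, returns it to 0 when let go; nothing latches.
- lever_grip (a point): Middle of the lever's red round handle, 18 mm diameter, 64 mm long, parallel to stand x, at stand x = -130 (handle -96..-160; steel lever arm at -88..-96). Circles at radius 110 mm about the pivot: start y = -110, z = 60; upright y = 0, z = 170. Does not spin on the lever, but can turn between gripper pads closed on it along y.
- rod_center (a point): Centre of the loose jade rod, 36 mm diameter, 110 mm long, about 0.33 kg, light green with a thin red line along it. Lies on the tray about parallel to stand x (up to 0.12 rad askew), 80 to 190 mm from the cradle in y, centre 18 mm above the tray. Rolls freely. Axes turn with it.
- cup_c (a point): Middle of a pale stone cup, 64 mm across, 55 mm high, standing on the table (bystander).
- jar_c (a point): Middle of an amber jar, 52 mm across, 60 mm high, standing on the table (bystander).
- stone_c (a point): Middle of a dark green stone block, 55 x 40 x 35 mm high, on the table (bystander).
There are look-alikes about, which are no part of the job. What is meant by the part that bears rod_center is not purple, and is the larger of those in its own colour.

How it is judged:
By the outcome, as a careful person would: the job done as asked, in the order asked, and still so for the second after the job is handed in, while the arm keeps its last pose, push and grip.
It also fails if it takes over 48 s, if anything falls off the work surface, if the arm or the gripper's body presses on something with over 40 N, if the wrist force passes 120 N, or if a joint passes its speed limit or range.

ROBOT

A 6-joint arm with a two-finger parallel gripper is mounted at the origin on the work surface. World frame = base frame: x ahead of the robot, y to its left, z up, the work surface at z = 0. Lengths are in m, angles in rad, forces in N, time in s.
With the tool pointing down it reaches from about 0.35 to 0.85 m from the base axis. Payload 8.1 kg.
Tool frame: the origin (TCP) lies where the fingers leave the gripper's body, on its centre line; the fingertips stand 84 mm ahead of it and the grasp point (between the pads) lies 65 mm ahead of it; z points along the fingers, y is the line along which they close (so a half turn about z gives the same grasp; the last joint's range is limited). The gripper opens to 93 mm and grips with 3 to 60 N. Pads are 15 mm wide; open, the fingers measure 128 mm over their backs; the gripper's body (75 mm by 188 mm) begins 65 mm behind the grasp point.
Start: joints at [-1.235, 0.13, 1.488, -0, 1.523, -0.085], TCP at [0.245, -0.548, 0.303] pointing down, gripper open.
Joint ranges: [-2.96, 2.96], [-0.89, 2.26], [0.02, 2.5], [-1.34, 4.48], [0, 2.73], [-2.66, 2.66]. Speed limits (rad/s): [2.39, 2.39, 2.79, 3.14, 3.14, 3.14].

INTERFACE

Orientations are given as a unit quaternion [w, x, y, z].
In Python, from workcell import monitor, eyes, ctrl gives the robot as it stands.
- The arm moves only by the tool play_rows, never from a script. Its argument "commands" is a list of rows, each a list of 3 entries, a list of its own where there are three numbers: the opening, from -1 (shut) to 1 (fully open), so that 0 is half open, then the shift along the world's x, y, z scaled (see below), then the turn about the world's z scaled (see below). A call has 1 to 8 rows; each row is the pose to reach, as a shift and turn from the pose commanded when the call began, turning the shorter way round; what a row does not reach only later rows make up. The controller multiplies each number of a shift by 0.08 m and each number of a turn by 360 degrees. A row lasts 1/12 s, in which the tool goes at most 41.7 mm and 7.16 degrees, less where a joint would pass 70% of its speed; a pose out of reach is approached as far as the arm can. A call with a number of a shift or a turn outside -1 to 1 is refused whole. A call with a gripper value outside its range is refused whole. The fingers move at their own pace and stop on an object; the grip force is fixed at half the most. Time passes only in rows, so rows that repeat a pose let the fingers close. It gives the time, the measured TCP pose, the force, the opening and the grip force at its end, in the units of the state.
- monitor.read_state(): the state, without advancing time (a new reading comes with each control period).
- eyes.camera(name): name is "scene" or "top" or "wrist"; returns a dict with "image" (480x640x3 uint8, red, green, blue), "K" (3x3 intrinsics, pixels), "extrinsics" (4x4, takes a point from camera to world coordinates). Camera axes: x right, y up, looking along -z (the intrinsics and any distortion apply to the point x, -y, -z); pixel columns grow to the right and rows downward; lengths in m; the calibration is good to about 2 mm. The wrist camera is an equidistant fisheye: a pixel r from the principal point sees the ray r / f radians off the axis. A picture is of the moment at which its call begins. There is no depth.
- ctrl.hand_in(): hands the job in; it is judged then, once.
The state is a dict: "t": time; "joint_positions": joint angles; "dq": joint speeds; "tau": joint torques, N m; "position": TCP position; "tool_rot": TCP orientation; "force": force on the tool from outside, world axes, zero at the start; "wrist_torque": the same for the moment, N m; "finger_gap": opening from 0.0 (shut) to 1.0 (fully open); "gripper_force": force on a finger pad.
Only numpy, scipy, OpenCV 4.12 (cv2) and the standard library are available. Lean on these libraries where they do the work, as an engineer would, in place of code of your own. Each camera call takes 0.05 s, during which the arm holds its last target. There are 200 camera calls.

## Working session

There is one attempt and no reset: what is moved stays moved. The work goes in short steps, Python scripts to look and compute and a tool call to move; the robot and the scene stay as the last step left them, time stands still between calls to the robot, and variables do not carry over. Pictures are saved under pics/ and viewed, at most 10 in all, crops included, and the job is handed in when it is done.

Besides the shell and the picture viewer there is one more tool, called after ">>>" as name([rows], argument=value, ...), one row to a line, values as JSON. play_rows: Moves the arm, as the interface text tells. Shifts and turns lie within -1 to 1; 1 stands for 0.08 m of shift or 360 degrees of turn. Its arguments: {"type":"object","properties":{"commands":{"type":"array","items":{"type":"array"}}},"required":["commands"]}

```bash
mkdir -p pics; ls
python3 - <<'E'
from workcell import monitor, eyes, ctrl
import cv2,numpy as np
print(monitor.read_state())
for n in("scene","top"):
    c=eyes.camera(n); cv2.imwrite(f"pics/{n}0.png",c["image"][:,:,::-1]); np.savez(f"{n}0.npz",**c)
    print(n,c["K"],c["extrinsics"],[k for k in c])
E
```

```text
pics
{'t': 0.0, 'joint_positions': array([-1.23538545e+00,  1.31185826e-01,  1.48927517e+00, -1.23038543e-05,
        1.52299001e+00, -8.53848141e-02]), 'dq': array([-3.83793808e-04, -9.53020225e-04, -3.21195048e-04,  1.27568143e-03,
        7.24918027e-04, -8.92530977e-05]), 'tau': array([ 5.23062988e-05, -5.59837067e+01, -4.91763926e+01,  7.67787010e-02,
        3.56096460e-02, -1.78631944e-04]), 'position': array([ 0.24498077, -0.54725483,  0.30167483]), 'tool_rot': array([-9.21159220e-04,  9.77947417e-01,  2.08849194e-01, -1.21953536e-04]), 'force': array([ 1.05286316, -0.46766397, -0.61845786]), 'wrist_torque': array([ 0.02373714, -0.02233656,  0.01283216]), 'gripper_force': 0.0, 'finger_gap': 1.0008006494828263}
scene [[542.22738828   0.         326.76989165]
 [  0.         542.22738828 242.71933479]
 [  0.           0.           1.        ]] [[-0.42953977 -0.57912075  0.69290313  1.22463123]
 [ 0.90300259 -0.26775803  0.335994    0.31567027]
 [-0.00905072  0.7700161   0.63796026  0.67866764]
 [ 0.          0.          0.          1.        ]] ['image', 'K', 'extrinsics']
top [[563.63938233   0.         315.75221681]
 [  0.         563.63938233 227.79757001]
 [  0.           0.           1.        ]] [[-0.00774309  0.99844536 -0.05519872  0.55275063]
 [-0.99956716 -0.00929492 -0.02791235 -0.00365461]
 [-0.02838203  0.0549587   0.99808517  1.08769348]
 [ 0.          0.          0.          1.        ]] ['image', 'K', 'extrinsics']
```

View pics/scene0.png

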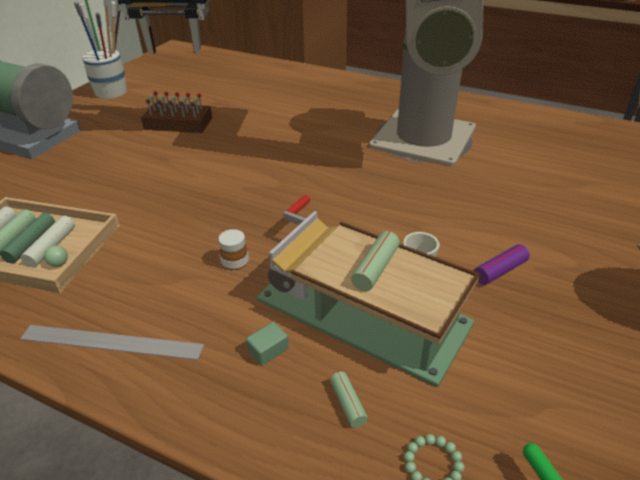

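View pics/top0.png

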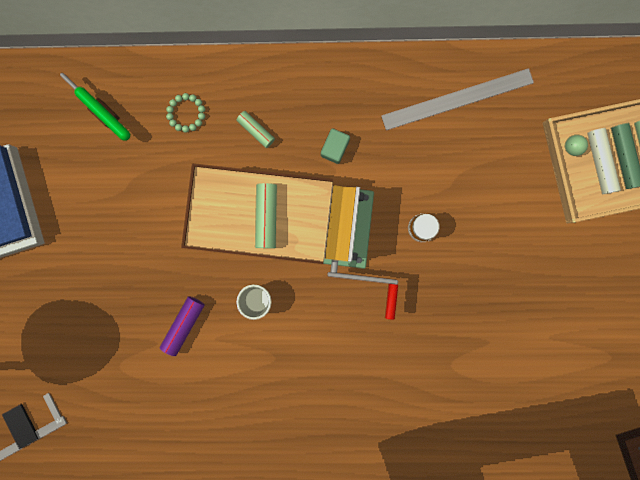

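The scene picture shows the stand with the tray at (380,275), and a light-green rod with a red line on it at (376,260). In the top view the tray is at about (260,212), the rod at (266,215), the lever handle at (392,300), the jar at (425,227), the cup at (254,301) and the stone block at (336,146).

Rod candidates (top view):
- Rod on the tray at (266,215): light green with a red line, large.
- Rod on the table at (257,129): the same colour but smaller.
- Purple rod at (182,326).
- Rods in the box at about (605,160).

The one on the tray fits: it is not purple, and it is the larger of the two with a red line. I'll confirm this with one crop and measure at the same time.

```bash
cat > h.py <<'E'
import cv2,numpy as np
def ray(c,uv):
    K,E=c["K"],c["extrinsics"]; uv=np.atleast_2d(uv).astype(float)
    d=np.c_[(uv[:,0]-K[0,2])/K[0,0],-(uv[:,1]-K[1,2])/K[1,1],-np.ones(len(uv))]
    return E[:3,3],d@E[:3,:3].T
def plane(c,uv,z):
    o,d=ray(c,uv); return o+d*((z-o[2])/d[:,2:])
def mask(c,lo,hi,roi=None):
    h=cv2.cvtColor(c["image"],cv2.COLOR_RGB2HSV); m=cv2.inRange(h,np.array(lo),np.array(hi))
    if roi:
        k=np.zeros_like(m); x0,y0,x1,y1=roi; k[y0:y1,x0:x1]=255; m&=k
    return m
def rect(m):
    cs,_=cv2.findContours(m,cv2.RETR_EXTERNAL,cv2.CHAIN_APPROX_NONE)
    return cv2.minAreaRect(max(cs,key=cv2.contourArea))
E
python3 - <<'E'
from h import *
c=dict(np.load("top0.npz")); np.set_printoptions(precision=4,suppress=True)
hsv=cv2.cvtColor(c["image"],cv2.COLOR_RGB2HSV)
for p in[(220,200),(258,215),(266,215),(340,215),(392,300),(258,130),(188,200)]: print(p,hsv[p[1],p[0]])
red=rect(mask(c,(0,200,90),(6,255,255),(375,270,410,330))); print("red",red)
b=cv2.boxPoints(red); P=plane(c,b,.06+.0); print(P.mean(0),P)
g=mask(c,(40,40,60),(90,255,255),(235,170,300,260)); g=cv2.morphologyEx(g,cv2.MORPH_CLOSE,np.ones((7,7)))
r=rect(g); print("rod",r); P=plane(c,cv2.boxPoints(r),.130);print(P.mean(0),P)
# tray wood outline incl. dark strips; brass
w=mask(c,(10,60,150),(25,150,255),(170,150,345,275))
w=cv2.morphologyEx(w|g,cv2.MORPH_CLOSE,np.ones((9,9))); r=rect(w); print("tray",r); P=plane(c,cv2.boxPoints(r),.105);print(P.mean(0),P)
br=mask(c,(15,170,120),(28,255,255),(320,170,365,275)); r=rect(br); print("brass",r); P=plane(c,cv2.boxPoints(r),.105);print(P.mean(0),P)
cv2.imwrite("pics/crop.png",cv2.resize(c["image"][95:345,150:450,::-1],None,fx=2.4,fy=2.4,interpolation=2))
E
```

```text
(220, 200) [ 19 125 218]
(258, 215) [ 54  71 193]
(266, 215) [ 52  74 204]
(340, 215) [ 20 190 209]
(392, 300) [  3 234 216]
(258, 130) [ 20  98 180]
(188, 200) [ 10 151  98]
red ((391.1356201171875, 301.4616394042969), (9.473973274230957, 35.121742248535156), 6.009006023406982)
[ 0.4751 -0.1101  0.06  ] [[ 0.4446 -0.0979  0.06  ]
 [ 0.5074 -0.1054  0.06  ]
 [ 0.5055 -0.1224  0.06  ]
 [ 0.4428 -0.1148  0.06  ]]
rod ((265.5622863769531, 215.0738525390625), (20.033052444458008, 64.18938446044922), 1.0416266918182373)
[0.6285 0.1088 0.13  ] [[0.5739 0.127  0.13  ]
 [0.684  0.1248 0.13  ]
 [0.6829 0.0904 0.13  ]
 [0.573  0.0928 0.13  ]]
tray ((259.3301696777344, 213.59432983398438), (138.08851623535156, 80.0529556274414), 6.483074188232422)
[0.6333 0.1231 0.105 ] [[ 0.578   0.2515  0.105 ]
 [ 0.7185  0.2361  0.105 ]
 [ 0.6879 -0.0061  0.105 ]
 [ 0.5488  0.0109  0.105 ]]
brass ((340.1756591796875, 222.4629364013672), (22.482223510742188, 73.83367156982422), 6.519801616668701)
[ 0.6162 -0.0189  0.105 ] [[ 0.5545  0.0084  0.105 ]
 [ 0.6828 -0.0074  0.105 ]
 [ 0.6779 -0.0464  0.105 ]
 [ 0.5498 -0.0303  0.105 ]]
```

View pics/crop.png

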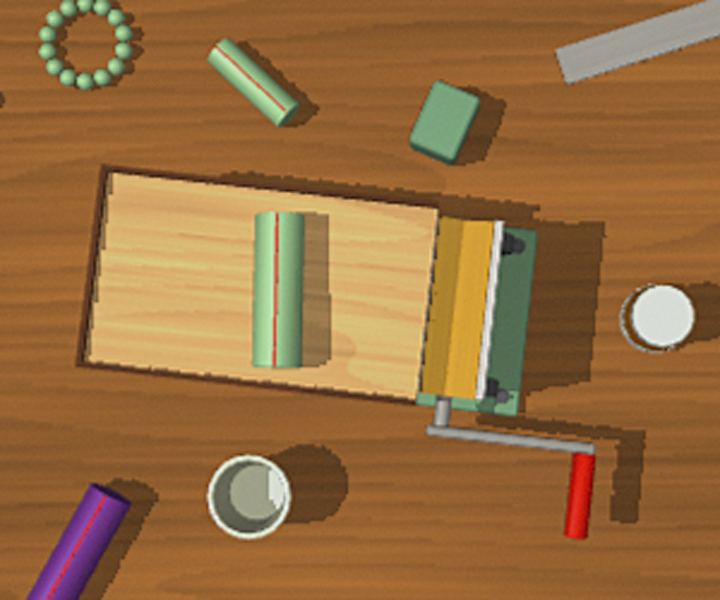

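The crop confirms it: the large light-green rod with the red line lies on the tray (about crop (278,290)). The thin one on the table is the look-alike.

Stand yaw is about -0.122 rad and its origin about (0.616,-0.018). The rod is at stand (-3,127) mm and askew by about 0.1 rad. I'll approach behind the rod at world (0.634,0.153), closing line along stand x.

>>> play_rows([
  [0.5,[0.18,0.324,0],0.006],
  [0.5,[0.36,0.648,0],0.012],
  [0.5,[0.54,0.972,0],0.018],
  [0.5,[0.54,0.972,0],0.018],
])

```text
t: 0.43
position: [0.2904, -0.4663, 0.3022]
tool_rot: [-0.001, 0.964, 0.266, 0.001]
force: [0.4, 0.3, 0.0]
finger_gap: 0.775
gripper_force: 0.0
```

>>> play_rows([
  [0.5,[0.18,0.324,0],0.006],
  [0.5,[0.36,0.648,0],0.012],
  [0.5,[0.54,0.972,0],0.018],
])

```text
t: 0.68
position: [0.3315, -0.3914, 0.3023]
tool_rot: [-0.0, 0.948, 0.318, -0.0]
force: [0.1, -0.1, 0.2]
finger_gap: 0.755
gripper_force: 0.0
```

>>> play_rows([
  [0.5,[0.18,0.324,0],0.006],
  [0.5,[0.36,0.648,0],0.012],
  [0.5,[0.54,0.972,0],0.018],
])

```text
t: 0.93
position: [0.3749, -0.3133, 0.3024]
tool_rot: [-0.0, 0.928, 0.371, -0.0]
force: [0.1, -0.6, -0.0]
finger_gap: 0.745
gripper_force: 0.0
```

>>> play_rows([
  [0.5,[0.18,0.324,0],0.006],
  [0.5,[0.36,0.648,0],0.012],
  [0.5,[0.54,0.972,0],0.018],
])

```text
t: 1.18
position: [0.4183, -0.2355, 0.3025]
tool_rot: [-0.0, 0.906, 0.423, -0.0]
force: [0.5, 0.0, 0.1]
finger_gap: 0.749
gripper_force: 0.0
```

>>> play_rows([
  [0.5,[0.18,0.324,0],0.006],
  [0.5,[0.36,0.648,0],0.012],
  [0.5,[0.54,0.972,0],0.018],
])

```text
t: 1.43
position: [0.4615, -0.1578, 0.3025]
tool_rot: [-0.0, 0.881, 0.474, -0.0]
force: [0.6, -0.6, -0.4]
finger_gap: 0.749
gripper_force: 0.0
```

>>> play_rows([
  [0.5,[0.18,0.324,0],0.006],
  [0.5,[0.36,0.648,0],0.012],
  [0.5,[0.54,0.972,0],0.018],
])

```text
t: 1.68
position: [0.5048, -0.08, 0.3025]
tool_rot: [-0.0, 0.852, 0.523, -0.0]
force: [0.8, 0.8, 0.4]
finger_gap: 0.75
gripper_force: 0.0
```

>>> play_rows([
  [0.5,[0.18,0.324,0],0.006],
  [0.5,[0.36,0.648,0],0.012],
  [0.5,[0.54,0.972,0],0.018],
])

```text
t: 1.93
position: [0.548, -0.0022, 0.3024]
tool_rot: [-0.0, 0.821, 0.57, -0.0]
force: [0.4, 0.3, 0.4]
finger_gap: 0.747
gripper_force: 0.0
```

>>> play_rows([
  [0.5,[0.18,0.324,0],0.006],
  [0.5,[0.36,0.648,0],0.012],
  [0.5,[0.54,0.972,0],0.018],
  [0.5,[0.54,0.972,0],0.018],
  [0.5,[0.54,0.972,0],0.018],
])

```text
t: 2.35
position: [0.5909, 0.0754, 0.3018]
tool_rot: [-0.0, 0.788, 0.616, -0.001]
force: [-0.1, -0.9, -0.0]
finger_gap: 0.75
gripper_force: 0.0
```

>>> play_rows([
  [0.5,[0.18,0.324,0],0.0065],
  [0.5,[0.36,0.648,0],0.013],
  [0.5,[0.54,0.972,0],0.0193],
  [0.5,[0.54,0.972,0],0.0193],
  [0.5,[0.54,0.972,0],0.0193],
])

```text
t: 2.77
position: [0.634, 0.1521, 0.302]
tool_rot: [-0.0, 0.75, 0.662, -0.001]
force: [-0.7, 0.3, 1.7]
finger_gap: 0.751
gripper_force: 0.0
```

>>> play_rows([
  [0.5,[0,0,-0.3],0],
  [0.5,[0,0,-0.6],0],
  [0.5,[0,0,-0.6],0],
])

```text
t: 3.02
position: [0.6314, 0.1499, 0.2492]
tool_rot: [-0.002, 0.75, 0.661, -0.004]
force: [-0.5, -0.6, -1.4]
finger_gap: 0.75
gripper_force: 0.0
```

Run:
```python
from workcell import monitor, eyes
import cv2,numpy as np
s=monitor.read_state(); print(s["t"],s["position"],s["tool_rot"])
c=eyes.camera("wrist"); cv2.imwrite("pics/w1.png",c["image"][:,:,::-1]); np.savez("w1.npz",**c); print(c["K"],c["extrinsics"])
```

```text
3.0167 [0.63137503 0.14989401 0.24916149] [-0.00193783  0.75035684  0.66101989 -0.00368317]
[[371.64829954   0.         324.75796668]
 [  0.         371.64829954 238.64787987]
 [  0.           0.           1.        ]] [[ 0.99191573  0.12028054  0.04044479  0.63999462]
 [-0.12668049  0.9572405   0.26008204  0.22132493]
 [-0.00743258 -0.26310304  0.96473911  0.33055443]
 [ 0.          0.          0.          1.        ]]
```

View pics/w1.png

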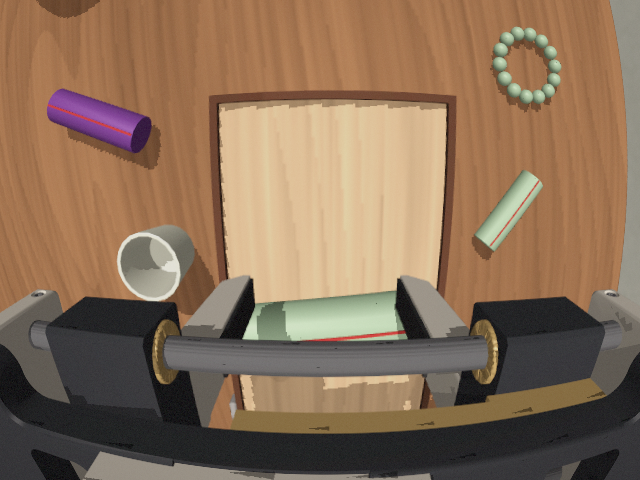

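The wrist view shows the rod between rows 290 and 345, with both fingers (tips near (240,280) and (410,280)) behind its tray side. A ray cast puts the rod at y≈0.108, matching the top view. I'll descend behind it and push.

>>> play_rows([
  [0.5,[0,0,-0.25],0],
  [0.5,[0,0,-0.5],0],
  [0.5,[0,0,-0.7],0],
  [0.5,[0,0,-0.7],0],
  [0.5,[0,0,-0.7],0],
])

```text
t: 3.48
position: [0.6338, 0.1513, 0.1995]
tool_rot: [-0.0, 0.75, 0.662, -0.0]
force: [-0.2, 0.7, 0.0]
finger_gap: 0.75
gripper_force: 0.0
```

>>> play_rows([
  [0.5,[-0.0076,-0.062,0],0],
  [0.5,[-0.0152,-0.124,0],0],
  [0.5,[-0.0228,-0.186,0],0],
  [0.5,[-0.0304,-0.248,0],0],
  [0.5,[-0.038,-0.31,0],0],
  [0.5,[-0.0456,-0.372,0],0],
  [0.5,[-0.0532,-0.434,0],0],
  [0.5,[-0.061,-0.496,0],0],
])

```text
t: 4.15
position: [0.6289, 0.1119, 0.1987]
tool_rot: [-0.0, 0.75, 0.662, -0.0]
force: [0.2, 0.2, 0.4]
finger_gap: 0.75
gripper_force: 0.1
```

>>> play_rows([
  [0.5,[-0.0076,-0.062,0],0],
  [0.5,[-0.0152,-0.124,0],0],
  [0.5,[-0.0228,-0.186,0],0],
  [0.5,[-0.0304,-0.248,0],0],
  [0.5,[-0.038,-0.31,0],0],
  [0.5,[-0.0456,-0.372,0],0],
  [0.5,[-0.0532,-0.434,0],0],
  [0.5,[-0.061,-0.496,0],0],
])

```text
t: 4.82
position: [0.6241, 0.0723, 0.1988]
tool_rot: [0.0, 0.75, 0.662, 0.0]
force: [-0.4, 0.7, -0.7]
finger_gap: 0.752
gripper_force: 0.2
```

Run:
```python
from workcell import monitor, eyes
import cv2,numpy as np
s=monitor.read_state(); print(s["t"],s["position"],s["tool_rot"],s["force"])
a=eyes.camera("scene")["image"][200:400,230:490]; b=eyes.camera("wrist")["image"]
cv2.imwrite("pics/p1.png",np.hstack([cv2.resize(a,(520,400)),cv2.resize(b[200:480,180:476],(280,400))])[:,:,::-1])
```

```text
4.8167 [0.62411281 0.07233352 0.19875883] [1.73282983e-05 7.49538258e-01 6.61961025e-01 2.40513368e-05] [-0.4428234   0.72345955 -0.66650028]
```

View pics/p1.png

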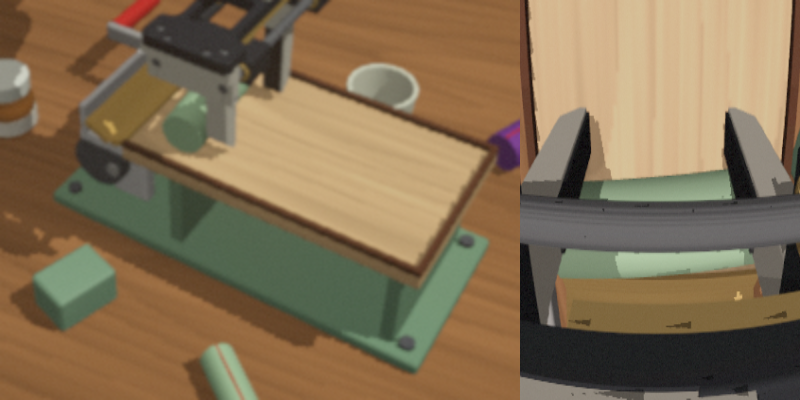

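The rod is just ahead of the fingers, near the tray's edge and almost square. I'll continue to the edge.

>>> play_rows([
  [0.5,[-0.0076,-0.062,0],0],
  [0.5,[-0.0152,-0.124,0],0],
  [0.5,[-0.0228,-0.186,0],0],
  [0.5,[-0.0304,-0.248,0],0],
  [0.5,[-0.038,-0.31,0],0],
  [0.5,[-0.0456,-0.372,0],0],
  [0.5,[-0.0532,-0.434,0],0],
  [0.5,[-0.061,-0.496,0],0],
])

```text
t: 5.58
position: [0.6192, 0.0326, 0.1987]
tool_rot: [-0.0, 0.75, 0.662, -0.0]
force: [-0.1, 0.8, 0.9]
finger_gap: 0.753
gripper_force: 0.1
```

>>> play_rows([
  [0.5,[-0.0038,-0.031,0],0],
  [0.5,[-0.0076,-0.062,0],0],
  [0.5,[-0.0114,-0.093,0],0],
  [0.5,[-0.0152,-0.124,0],0],
  [0.5,[-0.0152,-0.124,0],0],
  [0.5,[-0.0152,-0.124,0],0],
])

```text
t: 6.08
position: [0.618, 0.0232, 0.1987]
tool_rot: [-0.0, 0.75, 0.662, -0.0]
force: [0.1, 0.4, -0.4]
finger_gap: 0.753
gripper_force: 0.0
```

Run:
```python
from workcell import monitor, eyes
import cv2,numpy as np
s=monitor.read_state(); print(s["t"],s["position"],s["tool_rot"],s["force"])
a=eyes.camera("scene")["image"][190:340,230:425]; b=eyes.camera("wrist")["image"]
cv2.imwrite("pics/p2.png",np.hstack([cv2.resize(a,(520,400)),cv2.resize(b[200:480,180:476],(280,400))])[:,:,::-1])
```

```text
6.0833 [0.61802354 0.02317365 0.19870404] [-4.19327615e-05  7.49582774e-01  6.61910616e-01 -2.87144490e-05] [ 0.08908902  0.38314039 -0.36676961]
```

View pics/p2.png

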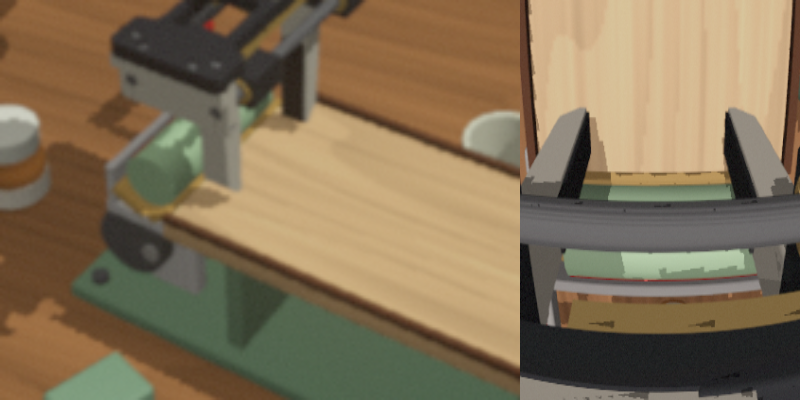

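Seated: the wrist view shows the brass strip (row 178) between the tray edge and the rod, and the rod is square against the vee. I'll go up, then turn a quarter and move above the lever handle at about (0.473,-0.1105).

>>> play_rows([
  [0.5,[0,0.03,0.2],0],
  [0.5,[0,0.03,0.5],0],
  [0.5,[0,0.03,0.8],0],
  [0.5,[0,0.03,1.0],0],
])

```text
t: 6.52
position: [0.6185, 0.0259, 0.2812]
tool_rot: [0.001, 0.749, 0.662, 0.001]
force: [0.4, 1.2, 1.2]
finger_gap: 0.752
gripper_force: 0.0
```

>>> play_rows([
  [0.5,[-0.13,-0.12,0],-0.018],
  [0.5,[-0.26,-0.24,0],-0.036],
  [0.5,[-0.39,-0.36,0],-0.054],
  [0.5,[-0.52,-0.48,0],-0.072],
  [0.5,[-0.65,-0.6,0],-0.09],
  [0.5,[-0.78,-0.72,0],-0.108],
  [0.5,[-0.9,-0.85,0],-0.125],
])

```text
t: 7.1
position: [0.5455, -0.0425, 0.2788]
tool_rot: [-0.0, 0.947, 0.322, 0.0]
force: [0.7, -0.4, -0.6]
finger_gap: 0.75
gripper_force: 0.0
```

>>> play_rows([
  [0.5,[-0.13,-0.12,0],-0.018],
  [0.5,[-0.26,-0.24,0],-0.036],
  [0.5,[-0.39,-0.36,0],-0.054],
  [0.5,[-0.52,-0.48,0],-0.072],
  [0.5,[-0.65,-0.6,0],-0.09],
  [0.5,[-0.78,-0.72,0],-0.108],
  [0.5,[-0.9,-0.85,0],-0.125],
  [0.5,[-0.9,-0.85,0],-0.125],
])

```text
t: 7.77
position: [0.473, -0.1115, 0.2789]
tool_rot: [0.0, 0.998, -0.065, -0.0]
force: [-0.1, -0.6, -0.2]
finger_gap: 0.749
gripper_force: 0.0
```

>>> play_rows([
  [0.5,[0,0,-0.3],0],
  [0.5,[0,0,-0.6],0],
  [0.5,[0,0,-0.6],0],
  [0.5,[0,0,-0.6],0],
])

```text
t: 8.1
position: [0.4734, -0.1097, 0.2297]
tool_rot: [-0.001, 0.998, -0.061, -0.002]
force: [-0.1, -0.3, 0.3]
finger_gap: 0.75
gripper_force: 0.0
```

Run:
```python
from workcell import monitor, eyes
from h import *
s=monitor.read_state(); print(s["t"],s["position"],s["tool_rot"],s["force"])
c=eyes.camera("wrist"); np.savez("w2.npz",**c); cv2.imwrite("pics/w2.png",c["image"][:,:,::-1])
m=mask(c,(0,190,70),(7,255,255)); r=rect(m); print(r)
# fisheye ray at rect centre and ends -> plane z=.06
K,E=c["K"],c["extrinsics"]
for p in [r[0],*cv2.boxPoints(r)]:
    d=np.array(p)-K[:2,2]; R=np.hypot(*d); th=R/K[0,0]
    v=E[:3,:3]@np.array([d[0]/R*np.sin(th),-d[1]/R*np.sin(th),-np.cos(th)])
    print(E[:3,3]+v*(.06-E[2,3])/v[2])
```

```text
8.1 [ 0.47340382 -0.10969746  0.2297236 ] [-5.16814111e-04  9.98143133e-01 -6.08907250e-02 -1.52915921e-03] [-0.08397254 -0.25922655  0.31066959]
((149.5, 14.0), (2.0, 1.0), 90.0)
[ 0.66026242 -0.00406284  0.06      ]
[ 0.66123195 -0.00369268  0.06      ]
[ 0.66096532 -0.00451887  0.06      ]
[ 0.65929618 -0.00443147  0.06      ]
[ 0.65956079 -0.00360605  0.06      ]
```

View pics/w2.png

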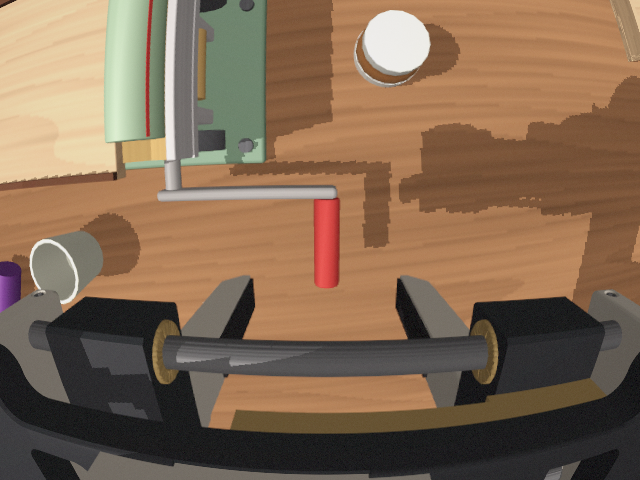

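The wrist view shows the red handle at cols 314–340, rows 197–287, centred between the fingers and parallel to the pads. I'll cast its centre onto z=0.06.

Run:
```python
from h import *
c=dict(np.load("w2.npz")); K,E=c["K"],c["extrinsics"]
r=rect(mask(c,(0,120,100),(7,255,255),(295,180,360,300))); print(r)
for p in [r[0],(327,197),(327,287)]:
    d=np.array(p)-K[:2,2]; R=np.hypot(*d); th=R/K[0,0]
    v=E[:3,:3]@np.array([d[0]/R*np.sin(th),-d[1]/R*np.sin(th),-np.cos(th)])
    print(E[:3,3]+v*(.06-E[2,3])/v[2])
```

```text
((326.4999694824219, 242.5), (24.999996185302734, 88.99998474121094), 0.0)
[ 0.47320301 -0.11105813  0.06      ]
[ 0.50519019 -0.11530253  0.06      ]
[ 0.43959469 -0.10734017  0.06      ]
```

>>> play_rows([
  [0.5,[0,0,-0.3],0],
  [0.5,[0,0,-0.55],0],
  [0.5,[0,0,-0.8],0],
])

```text
t: 8.4
position: [0.4757, -0.1106, 0.1685]
tool_rot: [0.0, 0.998, -0.061, 0.002]
force: [-0.2, -0.0, 0.2]
finger_gap: 0.753
gripper_force: 0.0
```

>>> play_rows([
  [0.5,[0,0,-0.2],0],
  [0.5,[0,0,-0.4],0],
  [0.5,[0,0,-0.52],0],
  [0.5,[0,0,-0.52],0],
  [0.5,[0,0,-0.52],0],
])

```text
t: 8.82
position: [0.4747, -0.1104, 0.1261]
tool_rot: [0.0, 0.998, -0.062, 0.0]
force: [-0.1, 0.3, 0.9]
finger_gap: 0.747
gripper_force: 0.0
```

>>> play_rows([
  [-1,[0,0,0],0],
  [-1,[0,0,0],0],
  [-1,[0,0,0],0],
  [-1,[0,0,0],0],
  [-1,[0,0,0],0],
  [-1,[0,0,0],0],
  [-1,[0,0,0],0],
  [-1,[0,0,0],0],
])

```text
t: 9.48
position: [0.474, -0.1104, 0.1251]
tool_rot: [-0.0, 0.998, -0.062, -0.0]
force: [0.4, 0.2, -0.0]
finger_gap: 0.225
gripper_force: 0.0
```

>>> play_rows([
  [-1,[0,0,0],0],
  [-1,[0,0,0],0],
  [-1,[0,0,0],0],
  [-1,[0,0,0],0],
  [-1,[0,0,0],0],
])

```text
t: 9.9
position: [0.474, -0.1107, 0.1251]
tool_rot: [0.0, 0.998, -0.062, -0.0]
force: [-0.9, -3.1, -0.3]
finger_gap: 0.183
gripper_force: 30.0
```

Gripped at 30 N. Now I'll swing along the arc in 30° steps.

>>> play_rows([
  [-1,[0,0.003,0.09],0],
  [-1,[0.001,0.012,0.179],0],
  [-1,[0.003,0.026,0.268],0],
  [-1,[0.006,0.047,0.356],0],
  [-1,[0.009,0.073,0.442],0],
  [-1,[0.013,0.104,0.526],0],
  [-1,[0.017,0.141,0.608],0],
  [-1,[0.022,0.183,0.688],0],
])

```text
t: 10.57
position: [0.4756, -0.0977, 0.1808]
tool_rot: [0.002, 0.998, -0.062, -0.0]
force: [-3.7, -14.6, 1.3]
finger_gap: 0.184
gripper_force: 30.0
```

>>> play_rows([
  [-1,[0,0,0],0],
  [-1,[0,0,0],0],
])

```text
t: 10.73
position: [0.4756, -0.0977, 0.1811]
tool_rot: [0.002, 0.998, -0.062, -0.0]
force: [-5.2, -12.7, 4.0]
finger_gap: 0.185
gripper_force: 30.0
```

Radial force of about 13 N says the path runs slightly inside the arc, so I'll shift the remaining path about 1.5 mm outward (-y).

>>> play_rows([
  [-1,[0,-0.019,0],0],
  [-1,[0.004,0.028,0.076],0],
  [-1,[0.01,0.08,0.15],0],
  [-1,[0.017,0.137,0.219],0],
  [-1,[0.025,0.198,0.285],0],
  [-1,[0.033,0.263,0.346],0],
  [-1,[0.041,0.332,0.403],0],
  [-1,[0.05,0.405,0.456],0],
])

```text
t: 11.4
position: [0.4799, -0.0675, 0.2196]
tool_rot: [0.005, 0.998, -0.063, 0.001]
force: [-7.5, -21.0, 15.7]
finger_gap: 0.187
gripper_force: 30.0
```

>>> play_rows([
  [-1,[0.009,0.076,0.047],0],
  [-1,[0.009,0.076,0.047],0],
  [-1,[0.009,0.076,0.047],0],
])

```text
t: 11.65
position: [0.4815, -0.0605, 0.2243]
tool_rot: [0.004, 0.998, -0.062, 0.002]
force: [-11.2, -18.1, 20.5]
finger_gap: 0.183
gripper_force: 30.0
```

Forces are rising because the handle has rolled a little in the pads. I'll relax the command towards where the lever pushes the tool.

>>> play_rows([
  [-1,[-0.01,-0.015,0.025],0],
  [-1,[-0.02,-0.03,0.05],0],
  [-1,[-0.02,-0.03,0.05],0],
])

```text
t: 11.9
position: [0.481, -0.06, 0.2256]
tool_rot: [0.0, 0.998, -0.062, 0.003]
force: [10.9, -2.5, -4.1]
finger_gap: 0.184
gripper_force: 30.0
```

Run:
```python
from workcell import monitor, eyes
from h import *
s=monitor.read_state(); print({k:np.round(v,4) for k,v in s.items()})
a=eyes.camera("scene"); np.savez("s3.npz",**a); t=eyes.camera("top"); np.savez("t3.npz",**t); w=eyes.camera("wrist"); np.savez("w3.npz",**w)
x=cv2.resize(a["image"][150:330,220:420],(400,360)); y=cv2.resize(w["image"],(400,300)); y=np.vstack([y,np.zeros((60,400,3),np.uint8)])
cv2.imwrite("pics/s3.png",np.hstack([x,y])[:,:,::-1])
```

```text
{'t': np.float64(11.9), 'joint_positions': array([-2.3050e-01, -1.4090e-01,  1.9009e+00,  9.0000e-04,  1.3750e+00,
        1.4642e+00]), 'dq': array([ 0.0053,  0.0031, -0.004 , -0.0068,  0.0021,  0.0052]), 'tau': array([  0.5565, -40.6255, -43.6834,   0.3655,   4.1603,   0.0867]), 'position': array([ 0.481 , -0.06  ,  0.2256]), 'tool_rot': array([ 1.000e-04,  9.981e-01, -6.200e-02,  3.300e-03]), 'force': array([10.8566, -2.5471, -4.1254]), 'wrist_torque': array([-0.6039, -1.9978,  0.1224]), 'gripper_force': np.float64(30.0107), 'finger_gap': np.float64(0.184)}
```

View pics/s3.png

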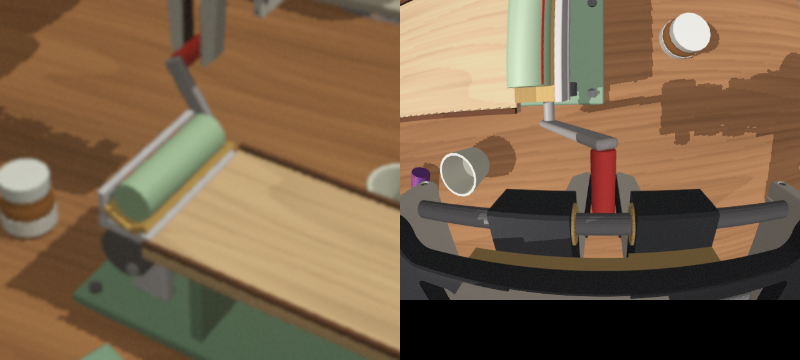

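Left: the rod is still seated in the lifted cradle and the lever is at about 60°. Right: the handle is held between the pads, and forces are low again. I'll continue to about 82°.

>>> play_rows([
  [-1,[0.02,0.062,0.039],0],
  [-1,[0.027,0.125,0.075],0],
  [-1,[0.035,0.19,0.107],0],
  [-1,[0.043,0.256,0.136],0],
  [-1,[0.052,0.324,0.161],0],
  [-1,[0.06,0.393,0.183],0],
  [-1,[0.069,0.463,0.201],0],
  [-1,[0.077,0.533,0.215],0],
])

```text
t: 12.72
position: [0.4865, -0.0182, 0.2437]
tool_rot: [0.001, 0.998, -0.062, 0.002]
force: [1.8, -8.8, 7.8]
finger_gap: 0.184
gripper_force: 30.0
```

>>> play_rows([
  [-1,[0,0,0],0],
  [-1,[0,0,0],0],
])

```text
t: 12.88
position: [0.4866, -0.0176, 0.2438]
tool_rot: [0.001, 0.998, -0.062, 0.002]
force: [1.3, -5.5, 7.2]
finger_gap: 0.182
gripper_force: 30.0
```

Run:
```python
from workcell import monitor, eyes
from h import *
s=monitor.read_state(); print({k:np.round(s[k],4) for k in("t","position","tool_rot","force","wrist_torque","finger_gap")})
w=eyes.camera("wrist"); np.savez("w4.npz",**w)
cv2.imwrite("pics/w4.png",cv2.resize(w["image"][100:400,180:480],(600,600),interpolation=cv2.INTER_CUBIC)[:,:,::-1])
```

```text
{'t': np.float64(12.8833), 'position': array([ 0.4866, -0.0176,  0.2438]), 'tool_rot': array([ 8.000e-04,  9.981e-01, -6.190e-02,  2.400e-03]), 'force': array([ 1.2846, -5.5264,  7.2051]), 'wrist_torque': array([-1.0718e+00, -3.2000e-01, -1.0000e-04]), 'finger_gap': np.float64(0.1818)}
```

View pics/w4.png

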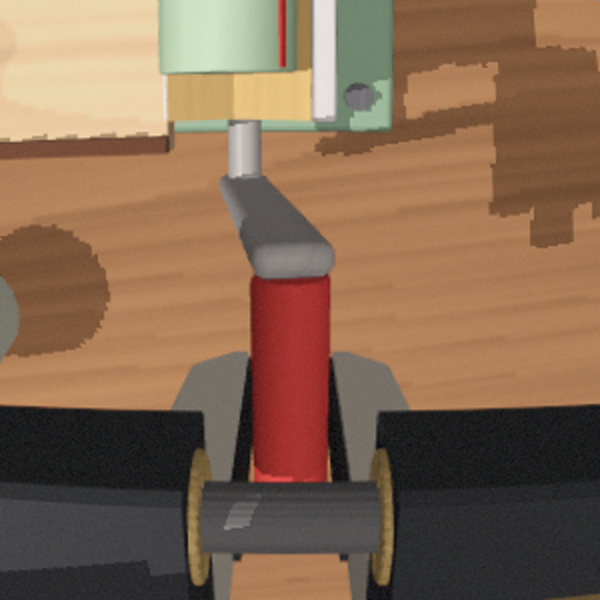

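The view shows the shaft centre at crop (245,148) and the handle's edges at cols 251–330 around row 300, with the rod seated in the vee. I'll cast both to get the angle.

```bash
cat >> h.py <<'E'
def fish(c,p,z):
    K,E=c["K"],c["extrinsics"]; d=np.array(p,float)-K[:2,2]; R=np.hypot(*d); th=R/K[0,0]
    v=E[:3,:3]@np.array([d[0]/R*np.sin(th),-d[1]/R*np.sin(th),-np.cos(th)])
    return E[:3,3]+v*(z-E[2,3])/v[2]
ys=np.array([.1217,.9926,0]); O=np.array([.616,-.0178,0])
E
python3 - <<'E'
from h import *
c=dict(np.load("w4.npz"))
f=lambda u,v:(180+u/2,100+v/2)
for n,p,z in[("shaft",(245,148),.06),("shaftL",(228,148),.06),("shaftR",(262,148),.06),("handle",(290.5,300),.169),("hL",(251,300),.169),("hR",(330,300),.169)]:
    P=fish(c,f(*p),z); print(n,P.round(4),((P-O)@ys*1e3).round(2))
print("grip",((np.array([.4866,-.0176,0])-O)@ys*1e3))
E
```

```text
shaft [ 0.5363 -0.0083  0.06  ] -0.29
shaftL [ 0.5371 -0.0023  0.06  ] 5.81
shaftR [ 0.5355 -0.0144  0.06  ] -6.37
handle [ 0.5104 -0.0213  0.169 ] -16.28
hL [ 0.5115 -0.0126  0.169 ] -7.59
hR [ 0.5093 -0.0299  0.169 ] -24.98
grip -15.549460000000003
```

The lever is at about 81.8°, with about 15.7 mm left along stand +y.

>>> play_rows([
  [-1,[0.006,0.049,0.015],0],
  [-1,[0.012,0.098,0.022],0],
  [-1,[0.018,0.147,0.026],0],
  [-1,[0.024,0.195,0.026],0],
  [-1,[0.024,0.195,0.026],0],
  [-1,[0.024,0.195,0.026],0],
  [-1,[0.024,0.195,0.026],0],
])

```text
t: 13.52
position: [0.4884, -0.0021, 0.2456]
tool_rot: [0.001, 0.998, -0.062, 0.002]
force: [2.5, -5.4, 5.8]
finger_gap: 0.184
gripper_force: 30.0
```

Run:
```python
from workcell import monitor, eyes
from h import *
s=monitor.read_state(); print({k:np.round(s[k],4) for k in("t","position","tool_rot","force","finger_gap")})
p=s["position"]*[1,1,0]; print("grip y",(p-O)@ys*1e3)
w=eyes.camera("wrist"); np.savez("w5.npz",**w)
# handle edges (red run) along rows, shaft edges by grey (low saturation) run
hsv=cv2.cvtColor(w["image"],cv2.COLOR_RGB2HSV)
for r in(240,250,260):
    q=np.where((hsv[r,250:380,1]>170)&((hsv[r,250:380,0]<6)|(hsv[r,250:380,0]>174)))[0]+250
    P=fish(w,((q.min()+q.max()+1)/2,r+.5),.17); print(r,q.min(),q.max(),((P-O)@ys*1e3).round(2))
for r in range(162,190,5):
    q=np.where(hsv[r,250:350,1]<45)[0]+250; print(r,q.min() if len(q) else 0,q.max() if len(q) else 0,len(q), ((fish(w,((q.min()+q.max()+1)/2,r+.5),.06)-O)@ys*1e3).round(2) if len(q) else '')
a=eyes.camera("scene")["image"][130:330,220:420]
cv2.imwrite("pics/f5.png",np.hstack([cv2.resize(a,(400,400)),cv2.resize(w["image"][100:400,180:480],(400,400))])[:,:,::-1])
```

```text
{'t': np.float64(13.5167), 'position': array([ 0.4884, -0.0021,  0.2456]), 'tool_rot': array([ 7.000e-04,  9.981e-01, -6.200e-02,  2.300e-03]), 'force': array([ 2.5203, -5.4488,  5.8442]), 'finger_gap': np.float64(0.1839)}
grip y 0.055200544962691
240 306 344 -0.8
250 306 344 -0.79
260 306 344 -0.78
162 292 349 58 2.08
167 316 331 16 -0.06
172 316 331 16 -0.04
177 316 331 16 -0.03
182 316 331 16 -0.02
187 316 332 17 -0.37
```

View pics/f5.png

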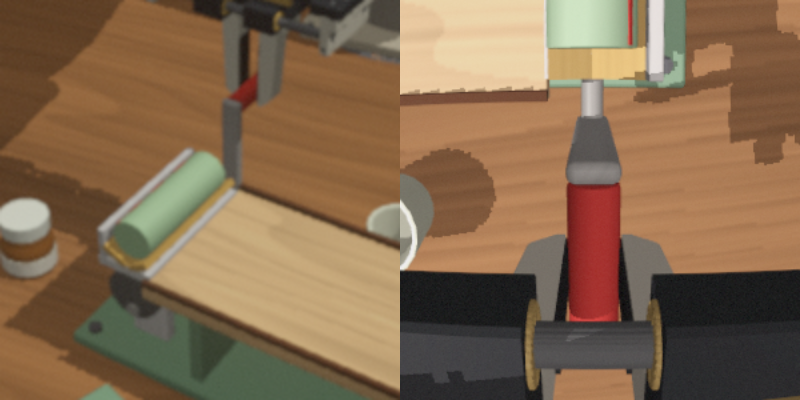

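The lever is upright to within about 0.5 mm: shaft at -0.05 mm, handle between -0.8 and +0.05 mm. The rod is seated and the cradle lifted. One tiny nudge and a settle, then I'll hand in.

>>> play_rows([
  [-1,[0.001,0.005,0],0],
  [-1,[0.001,0.005,0],0],
  [-1,[0.001,0.005,0],0],
  [-1,[0.001,0.005,0],0],
  [-1,[0.001,0.005,0],0],
  [-1,[0.001,0.005,0],0],
])

```text
t: 14.12
position: [0.4885, -0.0019, 0.2456]
tool_rot: [0.001, 0.998, -0.062, 0.002]
force: [2.4, -6.5, 7.0]
finger_gap: 0.184
gripper_force: 30.0
```

```bash
python3 -c "
from workcell import ctrl
print(ctrl.hand_in())"
```

```text
the job is handed in; nothing more can be done
None
```

I rolled the jade rod into the vee cradle and swung the lever upright, within about half a millimetre at the handle by the wrist camera. I handed the job in at about 14 s with the gripper still holding the lever; hand-in returned no verdict.

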